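Make up two guest toiletry kits

TASK

Make up the two guest kits from the toiletries on the worktop: the pink nail polish, the gold-capped lipstick and the pink-lidded balm tin go in the white tray; the black-capped perfume and the red-capped pot go in the blue tray. Stand each thing upright on the floor of a compartment of its own, the two glass bottles (nail polish and perfume) in the black-lined end compartment of their trays. Leave the blue and yellow balm sticks and the dark compact where they are.

Things in the scene. Friction and masses are not known exactly. Their poses are not given: they have to be found in the camera images.
- white_tray: White kit tray, fixed, 208 x 72 mm, 12 mm high, plus a 9 mm tab at each end. Three equal compartments in a row along it, each 64 x 64 mm inside, floor 3 mm above the worktop, walls 4 mm thick. Origin: centre of its underside; x along the row, z up. Compartment centres at x = -68, 0, +68 mm, y = 0; the one at +68 mm has a black rubber floor, the others are white.
- blue_tray: Blue kit tray, fixed, 208 x 72 mm, 12 mm high, plus a 9 mm tab at each end. Three equal compartments in a row along it, each 64 x 64 mm inside, floor 3 mm above the worktop, walls 4 mm thick. Origin: centre of its underside; x along the row, z up. Compartment centres at x = -68, 0, +68 mm, y = 0; the one at +68 mm has a black rubber floor, the others are blue.
- pink_polish: Glass bottle of pink nail polish with a white cap, 63 mm high: body 24 mm across up to 31 mm, above it a round cap 12 mm thick that can be gripped from above. Stands upright and loose on the worktop. Origin: centre of its underside, z up.
- lipstick: Lipstick with a gold-coloured cap and a black foot, round, 18 mm thick, 71 mm high. Stands upright and loose on the worktop. Origin: centre of its underside, z up.
- balm_tin: Low round tin of balm, white with a pink lid, 43 mm across, 31 mm high (lid from 20 mm up). Stands upright and loose on the worktop. Origin: centre of its underside, z up.
- red_pot: Small round black pot with a tall red cap, 26 mm thick, 55 mm high. Stands upright and loose on the worktop. Origin: centre of its underside, z up.
- perfume: Square clear glass perfume bottle with a black cap, 26 x 26 mm, 72 mm high: glass up to 46 mm, above it a thin neck, and from 52 mm up a round cap 19 mm thick that can be gripped from above. Stands upright and loose on the worktop. Origin: centre of its underside, z up.
- yellow_balm: Yellow balm stick with a white cap, round, 17 mm thick, 68 mm high. Belongs to no kit. Stands upright and loose on the worktop. Origin: centre of its underside, z up.
- blue_balm: Blue balm stick with a white cap, round, 19 mm thick, 68 mm high. Belongs to no kit. Stands upright and loose on the worktop. Origin: centre of its underside, z up.
- compact: Flat dark round powder compact, 46 mm across, 13 mm high. Belongs to no kit. Lies flat and loose on the worktop. Origin: centre of its underside, z up.
Mind the look-alikes: they are no part of the job. Of the things that look like the red_pot, take the one that is farthest from the robot's base at the start.

How it is judged:
By the outcome, as a careful person would: the job done as asked, in the order asked, and still so for the second after the job is handed in, with the robot touching nothing.
It also fails if it takes over 128 s, if anything falls off the work surface, if the arm or the gripper's body presses on something with over 40 N, if the wrist force passes 120 N, or if a joint passes its speed limit or range.

ROBOT

A 7-joint arm with a two-finger parallel gripper is mounted at the origin on a cart in front of the work surface, level with it; the furniture and walls round the work are solid. World frame = base frame: x ahead of the robot, y to its left, z up, the work surface at z = 0. Lengths are in m, angles in rad, forces in N, time in s.
With the tool pointing down it reaches from about 0.425 to 0.975 m from the base axis. Payload 16.7 kg.
Tool frame: the origin (TCP) lies at the very end of the fingers, on their centre line; the grasp point (between the pads) lies 19 mm behind it; z points along the fingers, y is the line along which they close (so a half turn about z gives the same grasp; the last joint's range is limited). The gripper opens to 85 mm and grips with 20 to 120 N. Pads are 22 mm wide; open, the fingers measure 114 mm over their backs; the gripper's body (76 mm by 85 mm) begins 54 mm behind the grasp point. The pads swing forward as they close: fully open they stand 13 mm farther back than shut.
Start: joints at [-0.149, 0.426, 0.074, 1.606, -0.034, 1.111, -0.067], TCP at [0.675, -0, 0.231] pointing down, gripper open.
Joint ranges: [-2.85, 2.85], [-0.5, 2.14], [-1.23, 1.37], [0.21, 2.46], [-1.02, 4.16], [0.16, 2.05], [-2.73, 2.73]. Speed limits (rad/s): [1.89, 1.89, 2.39, 2.39, 3.01, 3.01, 3.01].

INTERFACE

Orientations are given as [roll, pitch, yaw] about the fixed x, y, z axes, in that order (R = Rz(yaw) Ry(pitch) Rx(roll)).
In Python, from station import manip gives the robot as it stands. The module is installed in compiled form; this text tells all that it offers.
- The arm moves only by the tool jog_arm, never from a script. Its argument "plan" is a list that holds one entry, the list of rows, each a list of 7 numbers: the shift along the world's x, y, z in m, then the turn, a rotation vector about the world's x, y, z in degrees, then the opening, from 0 (shut) to 1 (fully open). A call has 1 to 10 rows; each row shifts and turns the commanded pose from where the row before left it; what a row does not reach is not made up. A row lasts 1/12 s, in which the tool goes at most 41.7 mm and 7.16 degrees, less where a joint would pass 70% of its speed; a pose out of reach is approached as far as the arm can. A call with a gripper value outside its range is refused whole. The fingers move at their own pace and stop on an object; "force" is the grip in N (left out, the last holds). Time passes only in rows, so rows that do not move let the fingers close. It gives the time, the measured TCP pose, the force, the opening and the grip force at its end, in the units of the state.
- manip.state(): the state, without advancing time (a new reading comes with each control period).
- manip.get_image(name): name is "scene" or "side" or "wrist"; returns the picture (420x560x3 uint8, red, green, blue); there is no depth.
- manip.calibration(name): a dict with "camera_matrix" (3x3 intrinsics, pixels), "k1" (the pictures are not rectified: a ray, as slopes to the right and down, at radius r is drawn at 1 + k1 r^2 times it, then the intrinsics apply), "cam_to_world" (4x4, takes a point from camera to world coordinates). Camera axes: x right, y up, looking along -z (the intrinsics and any distortion apply to the point x, -y, -z); pixel columns grow to the right and rows downward; lengths in m; the calibration is good to about 2 mm. A picture is of the moment at which its call begins: read the wrist's pose just before it. calibration takes no time and is no camera call; for the wrist camera it gives the pose at the moment of the call.
- manip.hand_in(): hands the job in; it is judged then, once.
Trained networks look in the newest picture that a camera, given by its name, has taken for a name from the list of things; names that differ only in an ending like _2 or _b are one class to them, and where a whole thing is asked for, a point or a joint stands for the part that bears it (a point fixed in the world has none). Each returns a list of dicts, best first, with "p" (0 to 1); they miss things now and then, are a little off and sometimes report something else, mostly with a low value. They report only what shows in the picture. A call takes as long as a camera call. They do not tell look-alikes from the thing itself.
- manip.search_frame(camera, query): "bbox" ([left, top, width, height] in pixels, round what is visible of it).
- manip.masks_of(camera, query): "pixels" (420x560 bool, what is visible of it) and "bbox" ([left, top, width, height] in pixels, round what is visible of it).
The state is a dict: "time_s": time; "qpos": joint angles; "joint_velocities": joint speeds; "joint_torque": joint torques, N m; "tcp_pos": TCP position; "orientation": TCP orientation; "force": force on the tool from outside, world axes, zero at the start; "torque": the same for the moment, N m; "gripper_width": finger opening in m; "grip_force": force on a finger pad.
Only numpy, scipy, OpenCV 4.12 (cv2) and the standard library are available. Lean on these libraries where they do the work, as an engineer would, in place of code of your own. Each camera call takes 0.05 s, during which the arm holds its last target. There are 200 camera calls.

## Working session

There is one attempt and no reset: what is moved stays moved. The work goes in short steps, Python scripts to look and compute and a tool call to move; the robot and the scene stay as the last step left them, time stands still between calls to the robot, and variables do not carry over. Pictures are saved under pics/ and viewed, at most 14 in all, crops included, and the job is handed in when it is done.

Besides the shell and the picture viewer there is one more tool, called after ">>>" as a command line: name --argument value ..., lists and objects as JSON in quotes. jog_arm: Moves the arm, as the interface text tells. Its arguments: {"type":"object","properties":{"plan":{"type":"array"},"force":{"type":"number"}},"required":["plan"]}

```bash
mkdir -p pics; cat > h.py <<'E'
import numpy as np, cv2
from station import manip
def snap(cam,fn=None):
    im=manip.get_image(cam); 
    if fn: cv2.imwrite('pics/'+fn,im[:,:,::-1])
    return im
def ray(cal,u,v):
    K=np.array(cal['camera_matrix']);k1=cal['k1'];T=np.array(cal['cam_to_world'])
    d=np.array([(u-K[0,2])/K[0,0],(v-K[1,2])/K[1,1]]);s=d.copy()
    for _ in range(20): s=d/(1+k1*(s@s))
    return T[:3,3],T[:3,:3]@np.array([s[0],-s[1],-1.])
def atz(cal,u,v,z):
    o,d=ray(cal,u,v); return o+d*(z-o[2])/d[2]
def proj(cal,P):
    K=np.array(cal['camera_matrix']);T=np.array(cal['cam_to_world'])
    c=T[:3,:3].T@(np.array(P)-T[:3,3]); s=np.array([c[0],-c[1]])/-c[2]
    s=s*(1+cal['k1']*(s@s)); return K[0,0]*s[0]+K[0,2],K[1,1]*s[1]+K[1,2]
def tri(rays):
    A=np.zeros((3,3));b=np.zeros(3)
    for o,d in rays:
        d=d/np.linalg.norm(d);M=np.eye(3)-np.outer(d,d);A+=M;b+=M@o
    x=np.linalg.solve(A,b); return x
E
python3 - <<'E'
from h import *
for c in ['scene','side']:
    snap(c,c+'0.png'); cal=manip.calibration(c); print(c,np.round(cal['cam_to_world'],3).tolist(),cal['k1'],np.round(cal['camera_matrix'],1).tolist())
    for q in ['white_tray','blue_tray','pink_polish','lipstick','balm_tin','red_pot','perfume','yellow_balm','blue_balm','compact']:
        for r in manip.search_frame(c,q):
            b=r['bbox']
            if r['p']>.2: print(q,round(r['p'],2),np.round(b).tolist(), np.round(atz(cal,b[0]+b[2]/2,b[1]+b[3],0),3)[:2])
snap('wrist','wrist0.png')
print(manip.state()['time_s'],manip.state()['orientation'])
E
```

```text
scene [[-0.839, 0.357, -0.41, 0.131], [-0.543, -0.554, 0.63, 0.575], [-0.002, 0.752, 0.659, 0.644], [0.0, 0.0, 0.0, 1.0]] -0.10124443484677022 [[439.7, 0.0, 283.9], [0.0, 439.7, 212.9], [0.0, 0.0, 1.0]]
white_tray 0.89 [142.0, 281.0, 120.0, 83.0] [0.441 0.342]
blue_tray 0.57 [302.0, 144.0, 88.0, 42.0] [ 0.459 -0.202]
pink_polish 0.57 [252.0, 194.0, 12.0, 26.0] [0.564 0.01 ]
lipstick 0.64 [184.0, 198.0, 12.0, 32.0] [0.669 0.117]
balm_tin 0.67 [224.0, 230.0, 20.0, 21.0] [0.554 0.113]
red_pot 0.85 [316.0, 252.0, 16.0, 32.0] [0.358 0.087]
red_pot 0.64 [279.0, 248.0, 12.0, 27.0] [0.43  0.109]
perfume 0.97 [288.0, 204.0, 14.0, 32.0] [0.471 0.008]
yellow_balm 0.63 [333.0, 184.0, 12.0, 28.0] [ 0.43 -0.11]
blue_balm 0.49 [238.0, 153.0, 10.0, 28.0] [ 0.677 -0.084]
compact 0.62 [280.0, 185.0, 18.0, 15.0] [ 0.544 -0.083]
compact 0.37 [250.0, 195.0, 13.0, 26.0] [0.567 0.014]
side [[0.878, 0.253, -0.406, 0.113], [-0.479, 0.464, -0.745, -0.783], [0.0, 0.849, 0.529, 0.586], [0.0, 0.0, 0.0, 1.0]] -0.053745171315372896 [[491.7, 0.0, 279.5], [0.0, 491.7, 207.3], [0.0, 0.0, 1.0]]
white_tray 0.82 [169.0, 155.0, 89.0, 36.0] [0.461 0.183]
blue_tray 0.58 [275.0, 271.0, 124.0, 74.0] [ 0.448 -0.357]
pink_polish 0.67 [291.0, 191.0, 11.0, 24.0] [ 0.581 -0.003]
lipstick 0.6 [302.0, 156.0, 11.0, 28.0] [0.674 0.104]
lipstick 0.48 [255.0, 230.0, 8.0, 36.0] [ 0.428 -0.124]
balm_tin 0.67 [256.0, 180.0, 20.0, 19.0] [0.555 0.089]
red_pot 0.58 [185.0, 203.0, 14.0, 25.0] [0.361 0.058]
red_pot 0.57 [209.0, 187.0, 12.0, 24.0] [0.431 0.097]
red_pot 0.23 [170.0, 152.0, 88.0, 38.0] [0.462 0.184]
perfume 0.89 [246.0, 199.0, 15.0, 33.0] [ 0.47  -0.017]
yellow_balm 0.57 [259.0, 229.0, 6.0, 36.0] [ 0.433 -0.125]
blue_balm 0.71 [258.0, 232.0, 8.0, 33.0] [ 0.435 -0.125]
compact 0.71 [296.0, 230.0, 23.0, 18.0] [ 0.537 -0.12 ]
1.15 [-3.14152937e+00  2.57525715e-06  1.57073101e+00]
```

View pics/scene0.png

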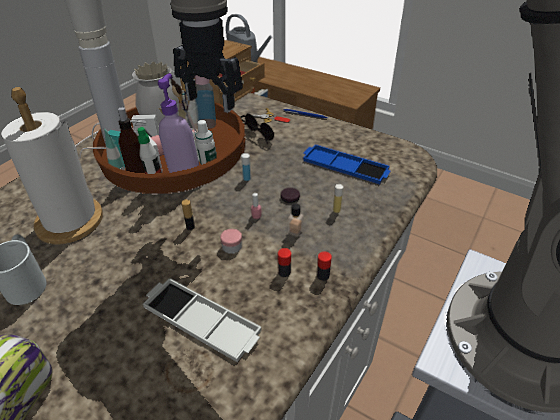

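View pics/side0.png

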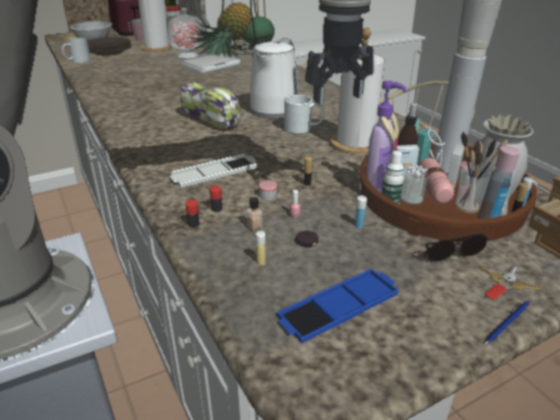

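View pics/wrist0.png

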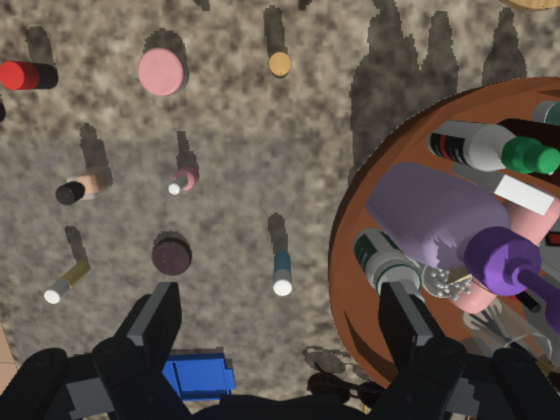

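```bash
cat >> h.py <<'E'
S=4
from scipy.optimize import minimize
def cyl(r,z0,z1):
    a=np.linspace(0,2*np.pi,24,endpoint=False)
    return np.array([[r*np.cos(t),r*np.sin(t),z] for z in(z0,z1) for t in a])
def box(hx,hy,z0,z1): return np.array([[x*hx,y*hy,z] for x in(-1,1) for y in(-1,1) for z in(z0,z1)])
def tr(z=.012): return [np.vstack([box(.104,.036,0,z)])]
shapes={'white_tray':[box(.104,.036,0,.012)],'blue_tray':[box(.104,.036,0,.012)],
'pink_polish':[cyl(.012,0,.031),cyl(.006,.031,.063)],'lipstick':[cyl(.009,0,.071)],'balm_tin':[cyl(.0215,0,.031)],
'red_pot':[cyl(.013,0,.055)],'perfume':[box(.013,.013,0,.046),cyl(.0095,.046,.072)],'yellow_balm':[cyl(.0085,0,.068)],'blue_balm':[cyl(.0095,0,.068)],'compact':[cyl(.023,0,.013)]}
def render(cal,parts,x,y,yaw,k,win):
    m=np.zeros(((win[3]-win[1])*S,(win[2]-win[0])*S),np.uint8)
    c,s=np.cos(yaw),np.sin(yaw)
    for P in parts:
        W=np.c_[x+c*P[:,0]-s*P[:,1],y+s*P[:,0]+c*P[:,1],P[:,2]*k]
        uv=np.array([proj(cal,p) for p in W])
        uv=(uv+.5-np.array(win[:2]))*S-.5
        cv2.fillConvexPoly(m,cv2.convexHull(np.round(uv*16).astype(np.int32)),1,shift=4)
    return m
def fit(name,obs,x,y,yaw=0,doyaw=False):
    D=[]
    for cal,mask in obs:
        r,c=np.nonzero(mask); w=(max(c.min()-15,0),max(r.min()-15,0),min(c.max()+16,560),min(r.max()+16,420))
        D.append((cal,w,cv2.resize(mask[w[1]:w[3],w[0]:w[2]].astype(np.uint8),None,fx=S,fy=S,interpolation=cv2.INTER_NEAREST)))
    def cost(p):
        t=0
        for cal,w,m in D:
            q=render(cal,shapes[name],p[0],p[1],p[3],p[2],w)
            t+=1-(m&q).sum()/max((m|q).sum(),1)
        return t/len(D)
    k=[0,1,2]+([3] if doyaw else [])
    p0=np.array([x,y,1,yaw]);sc=np.array([.008,.008,.1,.15])
    def f(z): p=p0.copy();p[k]+=z*sc[k];return cost(p)
    best=None
    sim=np.vstack([np.zeros(len(k)),np.eye(len(k))])
    for _ in range(2):
        R=minimize(f,sim[0],method='Nelder-Mead',options=dict(initial_simplex=sim,maxiter=150)); sim=np.vstack([R.x,R.x+.4*np.eye(len(k))])
    p=p0.copy();p[k]+=R.x*sc[k]; return p,R.fun
E
cat > m.py <<'E'
from h import *
import pickle
init={'white_tray':(.5,.26,.7),'blue_tray':(.5,-.27,2.6),'pink_polish':(.572,.003,0),'lipstick':(.671,.11,0),'balm_tin':(.555,.1,0),'red_pot':(.43,.103,0),'perfume':(.47,-.004,0),'yellow_balm':(.43,-.12,0),'blue_balm':(.68,-.09,0),'compact':(.54,-.1,0)}
O={n:[] for n in init}
for c in ['scene','side','wrist']:
    snap(c); cal=manip.calibration(c)
    for n,(x,y,_) in init.items():
        h=np.ptp(np.vstack(shapes[n])[:,2])
        u=np.array(proj(cal,(x,y,h/2)))
        if not(20<u[0]<540 and 20<u[1]<400): continue
        B=[]
        for r in manip.masks_of(c,n):
            b=r['bbox'];d=np.hypot(*(u-[b[0]+b[2]/2,b[1]+b[3]/2]))
            B.append((d,r['p'],r['pixels'],b))
        if not B: continue
        B.sort(key=lambda t:t[0]);d,p,m,b=B[0]
        edge=b[0]<2 or b[1]<2 or b[0]+b[2]>558 or b[1]+b[3]>418
        print(n,c,round(d),round(p,2),np.round(b).tolist(),'EDGE' if edge else '')
        if d<(15 if c!='wrist' else 45) + 25*('tray' in n) and not edge and not('tray' in n and c=='wrist'): O[n].append((cal,m.astype(bool)))
pickle.dump(O,open('O.pkl','wb'))
for n,(x,y,w) in init.items():
    if len(O[n])<1: print('none',n);continue
    if 'tray' in n:
        B=[fit(n,O[n],x,y,a,True) for a in (w-.7,w,w+.7)];p,e=min(B,key=lambda t:t[1])
    elif n=='perfume': p,e=min([fit(n,O[n],x,y,a,True) for a in(0,.8)],key=lambda t:t[1])
    else: p,e=fit(n,O[n],x,y)
    print(n,np.round(p[:2],4),'h',round(p[2]*np.ptp(np.vstack(shapes[n])[:,2]),4),'yaw',round(p[3],3),'err',round(e,3),len(O[n]))
E
python3 m.py
```

```text
white_tray scene 12 0.62 [144.0, 282.0, 118.0, 82.0] 
pink_polish scene 2 0.6 [251.0, 197.0, 12.0, 23.0] 
lipstick scene 1 0.83 [182.0, 200.0, 15.0, 31.0] 
balm_tin scene 3 0.8 [223.0, 229.0, 21.0, 21.0] 
red_pot scene 1 0.77 [281.0, 248.0, 12.0, 31.0] 
perfume scene 4 0.86 [289.0, 207.0, 14.0, 32.0] 
yellow_balm scene 4 0.61 [335.0, 185.0, 8.0, 26.0] 
blue_balm scene 2 0.55 [241.0, 156.0, 8.0, 25.0] 
compact scene 4 0.67 [282.0, 188.0, 17.0, 12.0] 
white_tray side 3 0.81 [170.0, 155.0, 88.0, 37.0] 
blue_tray side 10 0.7 [276.0, 272.0, 122.0, 71.0] 
pink_polish side 5 0.63 [292.0, 192.0, 8.0, 24.0] 
lipstick side 3 0.61 [303.0, 157.0, 10.0, 30.0] 
balm_tin side 3 0.8 [256.0, 181.0, 21.0, 16.0] 
red_pot side 2 0.59 [210.0, 188.0, 10.0, 22.0] 
perfume side 5 0.94 [245.0, 198.0, 20.0, 32.0] 
yellow_balm side 4 0.73 [257.0, 231.0, 10.0, 33.0] 
blue_balm side 4 0.55 [354.0, 195.0, 12.0, 34.0] 
compact side 5 0.76 [297.0, 228.0, 23.0, 23.0] 
blue_tray wrist 47 0.65 [161.0, 351.0, 75.0, 49.0] 
pink_polish wrist 9 0.67 [173.0, 165.0, 26.0, 31.0] 
lipstick wrist 6 0.59 [266.0, 52.0, 27.0, 27.0] 
balm_tin wrist 7 0.69 [137.0, 49.0, 50.0, 44.0] 
perfume wrist 8 0.91 [58.0, 167.0, 57.0, 36.0] 
yellow_balm wrist 4 0.72 [45.0, 264.0, 46.0, 38.0] 
blue_balm wrist 12 0.76 [273.0, 250.0, 21.0, 47.0] 
compact wrist 7 0.92 [151.0, 237.0, 41.0, 38.0] 
white_tray [0.4994 0.2752] h 0.0105 yaw 0.028 err 0.052 2
blue_tray [ 0.5015 -0.2829] h 0.0081 yaw 3.224 err 0.046 1
pink_polish [ 0.578  -0.0009] h 0.0555 yaw 0.0 err 0.268 3
lipstick [0.6751 0.1061] h 0.0689 yaw 0.0 err 0.119 3
balm_tin [0.5638 0.1019] h 0.0295 yaw 0.0 err 0.12 3
red_pot [0.4366 0.1048] h 0.0521 yaw 0.0 err 0.116 2
perfume [ 0.478  -0.0036] h 0.0705 yaw 0.168 err 0.166 3
yellow_balm [ 0.4383 -0.1131] h 0.0659 yaw 0.0 err 0.145 3
blue_balm [ 0.6778 -0.1006] h 0.0668 yaw 0.0 err 0.162 3
compact [ 0.5497 -0.0977] h 0.0112 yaw 0.0 err 0.13 3
```

```bash
python3 - <<'E'
from h import *
F={'white_tray':(.4994,.2752,.028),'blue_tray':(.5015,-.2829,3.224),'pink_polish':(.578,-.0009,0),'lipstick':(.6751,.1061,0),'balm_tin':(.5638,.1019,0),'red_pot':(.4366,.1048,0),'perfume':(.478,-.0036,.168)}
im=cv2.imread('pics/scene0.png');cal=manip.calibration('scene')
w=(130,130,400,370)
big=cv2.resize(im[w[1]:w[3],w[0]:w[2]],None,fx=2.4,fy=2.4,interpolation=cv2.INTER_CUBIC)
for n,(x,y,a) in F.items():
    m=render(cal,shapes[n],x,y,a,1,w); m=cv2.resize(m,(big.shape[1],big.shape[0]),interpolation=cv2.INTER_NEAREST)
    cs,_=cv2.findContours(m,0,2); cv2.drawContours(big,cs,-1,(0,255,0),1)
cv2.imwrite('pics/crop.png',big)
print(manip.state()['time_s'])
E
```

```text
2.75
```

View pics/crop.png

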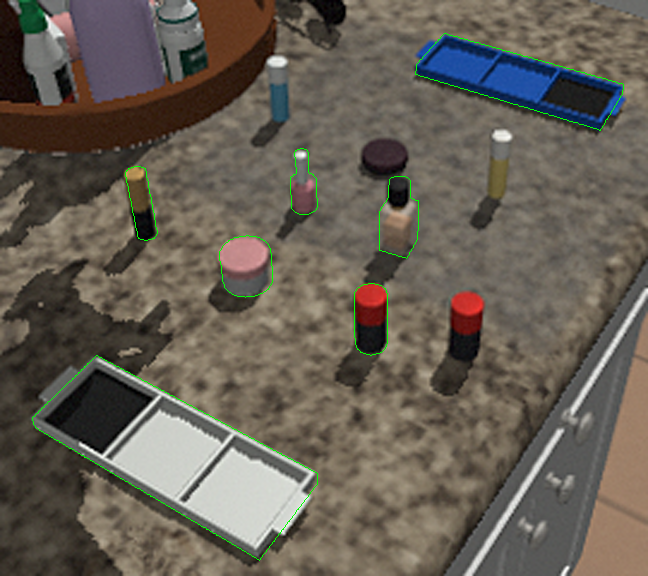

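The picture shows red-capped look-alikes at (285,262), which is farther out (0.45 m), and (324,266), which is nearer (0.37 m). I take the first. Single candidates for the rest: polish (256,207), lipstick (188,214), tin (232,240), perfume (295,220). The balm sticks at (246,167) and (338,198) and the compact at (290,195) stay put. The fitted outlines agree with the picture. Polish goes first.

>>> jog_arm --plan '[[[-0.025,0,-0.02,0,0,0,0.5],[-0.024,0,-0.02,0,0,0,0.5],[-0.024,0,-0.02,0,0,0,0.5],[-0.024,-0.001,-0.02,0,0,0,0.5],[0,0,-0.025,0,0,0,0.5],[0,0,-0.025,0,0,0,0.5],[0,0,-0.025,0,0,0,0.5],[0,0,-0.02,0,0,0,0.5],[0,0,-0.02,0,0,0,0.5],[0,0,0,0,0,0,0.5]]]' --force 30

```text
time_s: 3.58
tcp_pos: [0.5759, -0.0011, 0.0331]
orientation: [-3.137, 0.0, 1.571]
force: [-1.2, -0.4, 0.1]
gripper_width: 0.0423
grip_force: 0.0
```

>>> jog_arm --plan '[[[0,0,0,0,0,0,0.3],[0,0,0,0,0,0,0],[0,0,0,0,0,0,0],[0,0,0,0,0,0,0],[0,0,0,0,0,0,0],[0,0,0,0,0,0,0]]]'

```text
time_s: 4.08
tcp_pos: [0.5788, -0.001, 0.0375]
orientation: [3.14, -0.0, 1.571]
force: [0.4, -0.4, 7.8]
gripper_width: 0.0113
grip_force: 30.3
```

>>> jog_arm --plan '[[[0,0,0.02,0,0,0,0],[0,0,0.03,0,0,0,0],[0,0.01,0.025,0,0,0,0],[-0.001,0.03,0,0,0,0,0],[-0.002,0.04,0,0,0,0,0],[-0.002,0.04,0,0,0,0,0],[-0.002,0.04,0,0,0,0,0],[-0.002,0.04,0,0,0,0,0],[-0.002,0.04,0,0,0,0,0],[0,0.038,0,0,0,0,0]]]'

```text
time_s: 4.92
tcp_pos: [0.5664, 0.2794, 0.1121]
orientation: [3.141, -0.001, 1.571]
force: [0.5, -0.8, -0.2]
gripper_width: 0.0112
grip_force: 29.6
```

```bash
python3 - <<'E'
from h import *
snap('wrist','w1.png');s=manip.state();print(s['tcp_pos'],s['gripper_width'],s['force'])
E
```

```text
[0.56511065 0.288564   0.11215323] 0.011191712610412506 [-2.70304346 10.49073558 -0.15800201]
```

View pics/w1.png

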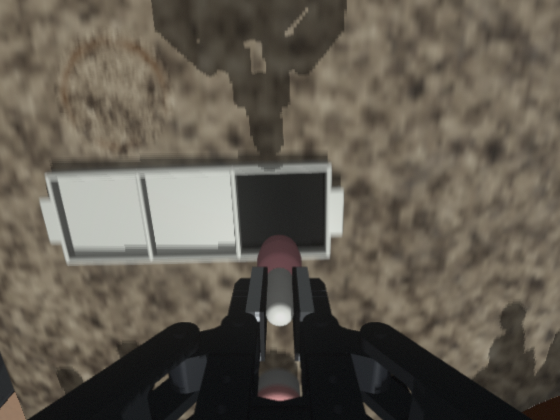

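The polish is held at (280,280) and the black compartment of the white tray is at (283,210). I refine the tray pose from here.

```bash
python3 - <<'E'
from h import *
import pickle
O=pickle.load(open('O.pkl','rb'))['white_tray']
s=manip.state();print(s['tcp_pos'])
cal=manip.calibration('wrist');im=snap('wrist')
r=min(manip.masks_of('wrist','white_tray'),key=lambda r:-r['p']);print(r['bbox'],r['p'])
m=r['pixels'].astype(bool)
print(fit('white_tray',[(cal,m)],.499,.275,.028,True))
print(fit('white_tray',O+[(cal,m)],.499,.275,.028,True))
# light inner centre of black compartment, floor colour check
for P in [(.567,.277,.003),(.499,.275,.003),(.431,.273,.003)]: print(np.round(proj(cal,P)))
E
```

```text
[0.56511065 0.288564   0.11215323]
[44.6, 174.6, 299.5, 104.6] 0.91
(array([0.49861506, 0.27365064, 1.02141513, 0.03717906]), np.float64(0.10400958041337705))
(array([0.49919322, 0.27437913, 0.91614907, 0.03210381]), np.float64(0.07832787038902818))
[284. 223.]
[195. 225.]
[109. 227.]
```

>>> jog_arm --plan '[[[0,0,-0.015,0,0,0,0],[0,0,-0.02,0,0,0,0],[0,0,-0.02,0,0,0,0],[0,0,-0.01,0,0,0,0],[0,0,-0.004,0,0,0,0],[0,0,0,0,0,0,0],[0,0,0,0,0,0,0]]]'

```text
time_s: 5.65
tcp_pos: [0.5675, 0.2768, 0.0431]
orientation: [3.141, -0.0, 1.57]
force: [0.6, -0.1, -0.9]
gripper_width: 0.0111
grip_force: 29.6
```

>>> jog_arm --plan '[[[0,0,-0.002,0,0,0,0],[0,0,-0.001,0,0,0,0],[0,0,0,0,0,0,0.25],[0,0,0,0,0,0,0.25],[0,0,0,0,0,0,0.25],[0,0,0,0,0,0,0.25],[0,0,0.01,0,0,0,0.4],[0,0,0.03,0,0,0,0.5],[0,0,0.035,0,0,0,0.5],[0,0,0.025,0,0,0,0.5]]]'

```text
time_s: 6.48
tcp_pos: [0.5674, 0.2771, 0.1424]
orientation: [3.14, -0.001, 1.571]
force: [0.4, 0.1, -0.0]
gripper_width: 0.0428
grip_force: 0.0
```

>>> jog_arm --plan '[[[0.02,-0.03,0,0,0,0,0.5],[0.022,-0.035,0,0,0,0,0.5],[0.022,-0.035,0,0,0,0,0.5],[0.022,-0.035,0,0,0,0,0.5],[0.022,-0.036,0,0,0,0,0.5],[0,0,-0.02,0,0,0,0.5],[0,0,-0.03,0,0,0,0.5],[0,0,-0.03,0,0,0,0.5],[0,0,-0.02,0,0,0,0.5],[0,0,-0.004,0,0,0,0.5]]]'

```text
time_s: 7.32
tcp_pos: [0.6726, 0.106, 0.0322]
orientation: [-3.137, 0.001, 1.571]
force: [-1.3, 0.6, 0.2]
gripper_width: 0.0425
grip_force: 0.0
```

>>> jog_arm --plan '[[[0,0,0,0,0,0,0.5],[0,0,0,0,0,0,0.3],[0,0,0,0,0,0,0],[0,0,0,0,0,0,0],[0,0,0,0,0,0,0],[0,0,0,0,0,0,0]]]'

```text
time_s: 7.82
tcp_pos: [0.6758, 0.1066, 0.0373]
orientation: [3.139, -0.001, 1.571]
force: [-0.3, -0.3, 9.2]
gripper_width: 0.0179
grip_force: 30.6
```

>>> jog_arm --plan '[[[0,0,0.02,0,0,0,0],[0,0,0.03,0,0,0,0],[-0.01,0.01,0.03,0,0,0,0],[-0.026,0.024,0.01,0,0,0,0],[-0.028,0.026,0,0,0,0,0],[-0.028,0.026,0,0,0,0,0],[-0.028,0.026,0,0,0,0,0],[-0.028,0.026,0,0,0,0,0],[-0.028,0.026,0,0,0,0,0],[0,0.005,0,0,0,0,0]]]'

```text
time_s: 8.65
tcp_pos: [0.4935, 0.2806, 0.1263]
orientation: [-3.141, -0.002, 1.578]
force: [0.8, 0.7, -0.3]
gripper_width: 0.0176
grip_force: 29.8
```

>>> jog_arm --plan '[[[0,0,0,0,0,0,0],[0,0,-0.015,0,0,0,0],[0,0,-0.025,0,0,0,0],[0,0,-0.025,0,0,0,0],[0,0,-0.015,0,0,0,0],[0,0,-0.004,0,0,0,0],[0,0,0,0,0,0,0],[0,0,0,0,0,0,0]]]'

```text
time_s: 9.32
tcp_pos: [0.4997, 0.2748, 0.0419]
orientation: [3.141, -0.0, 1.57]
force: [-0.4, 0.6, -0.7]
gripper_width: 0.0173
grip_force: 29.8
```

>>> jog_arm --plan '[[[0,0,-0.0015,0,0,0,0],[0,0,0,0,0,0,0],[0,0,0,0,0,0,0.32],[0,0,0,0,0,0,0.32],[0,0,0,0,0,0,0.32],[0,0,0,0,0,0,0.32],[0,0,0.01,0,0,0,0.4],[0,0,0.03,0,0,0,0.5],[0,0,0.035,0,0,0,0.6],[0,0,0.025,0,0,0,0.8]]]'

```text
time_s: 10.15
tcp_pos: [0.499, 0.2756, 0.1428]
orientation: [3.141, -0.001, 1.571]
force: [0.7, 0.3, 0.0]
gripper_width: 0.0621
grip_force: 0.0
```

```bash
python3 - <<'E'
from h import *
a=snap('scene');b=snap('side');cal=manip.calibration('scene')
cv2.imwrite('pics/s2.png',np.vstack([cv2.resize(a[180:370,130:350],(660,570)),])[:,:,::-1])
o=[]
for c in('scene','side'):
    ms=manip.masks_of(c,'balm_tin'); m=max(ms,key=lambda r:r['p']); print(m['bbox'],m['p']); o.append((manip.calibration(c),m['pixels'].astype(bool)))
print(fit('balm_tin',o,.5638,.1019), manip.state()['tcp_pos'])
E
```

```text
[226.1, 227.9, 15.2, 24.3] 0.79
[260.0, 181.7, 17.9, 16.6] 0.79
(array([0.56529314, 0.10293557, 0.91920776, 0.        ]), np.float64(0.1434077334696121)) [0.49901158 0.27564627 0.14115164]
```

View pics/s2.png

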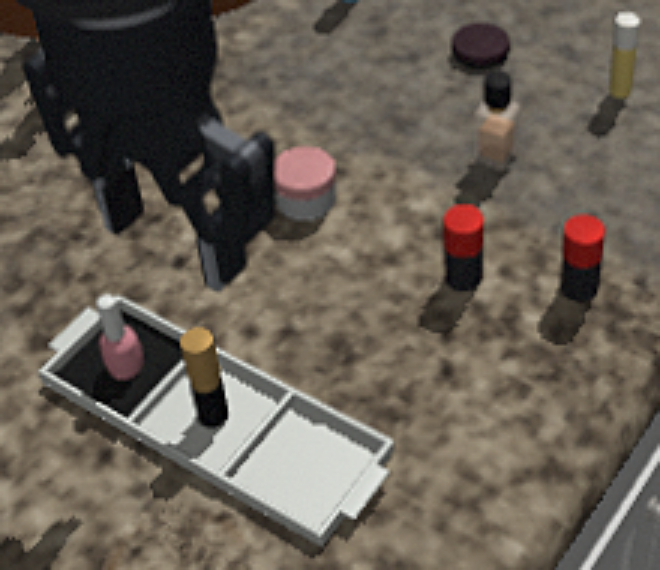

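The polish stands at (120,350) and the lipstick at (205,380), each in its own compartment. Tin next.

>>> jog_arm --plan '[[[0.01,-0.027,0,0,0,0,0.8],[0.014,-0.037,0,0,0,0,0.8],[0.014,-0.037,0,0,0,0,0.8],[0.014,-0.037,0,0,0,0,0.8],[0.013,-0.035,0,0,0,0,0.8],[0,0,-0.02,0,0,0,0.8],[0,0,-0.035,0,0,0,0.8],[0,0,-0.035,0,0,0,0.8],[0,0,-0.03,0,0,0,0.8],[0,0,-0.009,0,0,0,0.8]]]'

```text
time_s: 11.18
tcp_pos: [0.5606, 0.1016, 0.0061]
orientation: [-3.135, 0.002, 1.571]
force: [-0.9, 0.1, -0.0]
gripper_width: 0.0684
grip_force: 0.0
```

>>> jog_arm --plan '[[[0,0,0,0,0,0,0.8],[0,0,-0.001,0,0,0,0.6],[0,0,0,0,0,0,0.3],[0,0,0,0,0,0,0.3],[0,0,0,0,0,0,0.3],[0,0,0,0,0,0,0.3]]]'

```text
time_s: 11.68
tcp_pos: [0.5647, 0.1027, 0.0115]
orientation: [3.139, -0.001, 1.571]
force: [-2.2, -0.8, 9.3]
gripper_width: 0.0415
grip_force: 30.9
```

>>> jog_arm --plan '[[[0,0,0.02,0,0,0,0.3],[-0.01,0,0.03,0,0,0,0.3],[-0.03,0.01,0.03,0,0,0,0.3],[-0.03,0.02,0.01,0,0,0,0.3],[-0.03,0.028,0,0,0,0,0.3],[-0.02,0.03,0,0,0,0,0.3],[-0.013,0.03,0,0,0,0,0.3],[0,0.03,0,0,0,0,0.3],[0,0.022,0,0,0,0,0.3],[0,0,0,0,0,0,0.3]]]'

```text
time_s: 12.52
tcp_pos: [0.4317, 0.2773, 0.0998]
orientation: [3.14, -0.003, 1.576]
force: [-0.7, 0.6, -0.2]
gripper_width: 0.0412
grip_force: 30.8
```

>>> jog_arm --plan '[[[0,0,0,0,0,0,0.3],[0,0,-0.02,0,0,0,0.3],[0,0,-0.03,0,0,0,0.3],[0,0,-0.025,0,0,0,0.3],[0,0,-0.008,0,0,0,0.3],[0,0,0,0,0,0,0.3],[0,0,0,0,0,0,0.3]]]'

```text
time_s: 13.1
tcp_pos: [0.4323, 0.2711, 0.0159]
orientation: [-3.141, 0.001, 1.57]
force: [0.3, 0.3, -0.6]
gripper_width: 0.0417
grip_force: 31.8
```

>>> jog_arm --plan '[[[0,0,-0.0015,0,0,0,0.3],[0,0,0,0,0,0,0.3],[0,0,0,0,0,0,0.6],[0,0,0,0,0,0,0.6],[0,0,0,0,0,0,0.6],[0,0,0,0,0,0,0.6],[0,0,0.015,0,0,0,0.6],[0,0,0.035,0,0,0,0.6],[0,0,0.04,0,0,0,0.6],[0,0,0.035,0,0,0,0.5]]]'

```text
time_s: 13.93
tcp_pos: [0.4317, 0.2718, 0.1408]
orientation: [-3.141, 0.0, 1.571]
force: [0.6, 0.2, 1.0]
gripper_width: 0.0428
grip_force: 0.0
```

>>> jog_arm --plan '[[[0.005,-0.03,0,0,0,0,0.5],[0.006,-0.035,0,0,0,0,0.5],[0.006,-0.035,0,0,0,0,0.5],[0.006,-0.035,0,0,0,0,0.5],[0.006,-0.035,0,0,0,0,0.5],[0.006,-0.035,0,0,0,0,0.5],[0.006,-0.035,0,0,0,0,0.5],[0.006,-0.035,0,0,0,0,0.5],[0,0,0,0,0,0,0.5],[0,0,0,0,0,0,0.5]]]'

```text
time_s: 14.77
tcp_pos: [0.4791, -0.005, 0.1391]
orientation: [3.141, 0.0, 1.567]
force: [-0.2, 0.2, -0.2]
gripper_width: 0.0429
grip_force: 0.0
```

```bash
python3 - <<'E'
from h import *
s=manip.state();print(s['tcp_pos'],s['time_s'])
o=[]
for c in('scene','side','wrist'):
    cal=manip.calibration(c);snap(c,'w3.png' if c=='wrist' else None)
    for r in manip.masks_of(c,'perfume')[:1]:
        print(c,r['bbox'],r['p']); o.append((cal,r['pixels'].astype(bool)))
print(fit('perfume',o,.478,-.0036,.17,True))
E
```

```text
[ 0.47908686 -0.00495093  0.13907312] 14.7667
scene [286.9, 203.9, 16.0, 34.5] 0.71
side [245.4, 200.5, 19.5, 30.2] 0.98
wrist [261.0, 183.9, 34.7, 61.9] 0.87
(array([ 0.47747846, -0.00389196,  0.98443733,  0.09378182]), np.float64(0.13337597839763135))
```

View pics/w3.png

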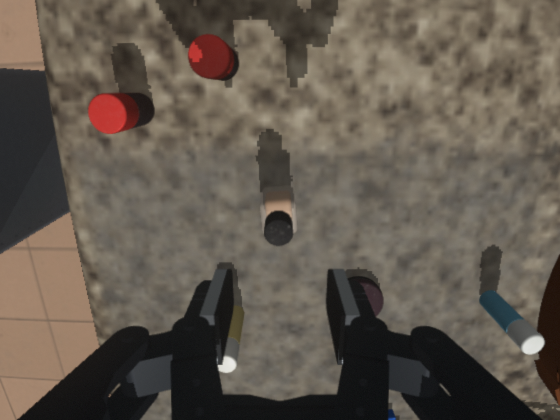

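The perfume's cap is at (278,228), centred between the fingers, and the fit gives the same position. The pots at (212,57) and (113,112) are clear. I descend.

>>> jog_arm --plan '[[[-0.001,0,-0.02,0,0,0,0.5],[0,0,-0.03,0,0,0,0.5],[0,0,-0.025,0,0,0,0.5],[0,0,-0.014,0,0,0,0.5],[0,0,-0.003,0,0,0,0.5],[0,0,0,0,0,0,0.5],[0,0,0,0,0,0,0.3],[0,0,0,0,0,0,0],[0,0,0,0,0,0,0],[0,0,0,0,0,0,0]]]' --force 35

```text
time_s: 15.9
tcp_pos: [0.4787, -0.0028, 0.048]
orientation: [3.14, -0.0, 1.571]
force: [-1.0, 0.7, 9.0]
gripper_width: 0.0178
grip_force: 34.3
```

>>> jog_arm --plan '[[[0,0,0,0,0,0,0],[0,0,0,0,0,0,0]]]'

```text
time_s: 16.07
tcp_pos: [0.4788, -0.0028, 0.048]
orientation: [3.14, -0.0, 1.571]
force: [-2.3, 0.9, 10.1]
gripper_width: 0.0178
grip_force: 34.3
```

>>> jog_arm --plan '[[[0,0,0.02,0,0,0,0],[0,0,0.03,0,0,0,0],[0,0,0.035,0,0,0,0],[0.01,-0.02,0.02,0,0,0,0],[0.01,-0.035,0,0,0,0,0],[0,-0.04,0,0,0,0,0],[0,-0.04,0,0,0,0,0],[0,-0.04,0,0,0,0,0],[-0.015,-0.035,0,0,0,0,0],[-0.025,-0.03,0,0,0,0,0]]]'

```text
time_s: 16.9
tcp_pos: [0.4589, -0.2455, 0.1527]
orientation: [3.14, 0.001, 1.571]
force: [-0.4, -1.1, -2.2]
gripper_width: 0.0179
grip_force: 34.5
```

>>> jog_arm --plan '[[[-0.025,-0.03,0,0,0,0,0],[0,-0.014,0,0,0,0,0],[0,0,0,0,0,0,0],[0,0,0,0,0,0,0]]]'

```text
time_s: 17.23
tcp_pos: [0.4326, -0.2878, 0.1525]
orientation: [3.141, 0.0, 1.569]
force: [0.3, 0.7, -1.0]
gripper_width: 0.0177
grip_force: 34.5
```

```bash
python3 - <<'E'
from h import *
import pickle
O=pickle.load(open('O.pkl','rb'))['blue_tray']
s=manip.state();print(s['tcp_pos'],s['time_s'],s['gripper_width'])
cal=manip.calibration('wrist');snap('wrist','w4.png')
r=max(manip.masks_of('wrist','blue_tray'),key=lambda r:r['p']);print(r['bbox'],r['p'])
m=r['pixels'].astype(bool)
print(fit('blue_tray',[(cal,m)],.5015,-.283,3.224,True),fit('blue_tray',O+[(cal,m)],.5015,-.283,3.224,True))
E
```

```text
[ 0.43264908 -0.2878173   0.15252028] 17.2333 0.01766818812250257
[222.8, 140.1, 273.3, 95.9] 0.79
(array([ 0.49988004, -0.28423611,  0.93036745,  3.21899968]), np.float64(0.077774450638043)) (array([ 0.50045551, -0.28424519,  0.82732196,  3.21989435]), np.float64(0.06663601063843133))
```

View pics/w4.png

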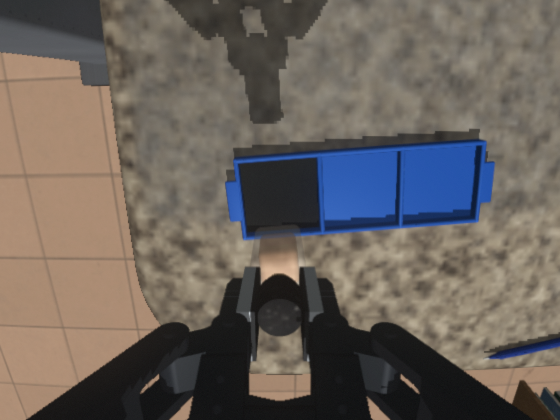

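The perfume hangs at (280,270) over the black compartment (282,192) of the blue tray. The refined centre agrees to 2 mm, so I lower it.

>>> jog_arm --plan '[[[0,-0.001,-0.02,0,0,0,0],[0,0,-0.03,0,0,0,0],[0,0,-0.03,0,0,0,0],[0,0,-0.015,0,0,0,0],[0,0,-0.004,0,0,0,0],[0,0,0,0,0,0,0],[0,0,0,0,0,0,0]]]'

```text
time_s: 17.92
tcp_pos: [0.4336, -0.2874, 0.0534]
orientation: [3.142, -0.0, 1.572]
force: [-0.1, -0.6, -1.2]
gripper_width: 0.0178
grip_force: 34.6
```

>>> jog_arm --plan '[[[0,0,-0.0015,0,0,0,0],[0,0,-0.0005,0,0,0,0],[0,0,0,0,0,0,0.32],[0,0,0,0,0,0,0.32],[0,0,0,0,0,0,0.32],[0,0,0,0,0,0,0.32],[0,0,0.01,0,0,0,0.4],[0,0,0.025,0,0,0,0.45],[0,0,0.035,0,0,0,0.5],[0,0,0.025,0,0,0,0.5]]]'

```text
time_s: 18.75
tcp_pos: [0.4329, -0.2884, 0.1486]
orientation: [3.141, 0.0, 1.57]
force: [0.1, -1.0, 1.0]
gripper_width: 0.0428
grip_force: 0.0
```

>>> jog_arm --plan '[[[0.01,0.03,0,0,0,0,0.5],[0.01,0.04,0,0,0,0,0.5],[0,0.04,0,0,0,0,0.5],[0,0.04,0,0,0,0,0.5],[0,0.04,0,0,0,0,0.5],[0,0.04,0,0,0,0,0.5],[0,0.04,0,0,0,0,0.5],[0,0.04,0,0,0,0,0.5],[-0.006,0.04,0,0,0,0,0.5],[-0.01,0.034,0,0,0,0,0.5]]]'

```text
time_s: 19.58
tcp_pos: [0.4372, 0.0986, 0.1469]
orientation: [3.14, -0.0, 1.571]
force: [0.6, -0.5, 0.1]
gripper_width: 0.0427
grip_force: 0.0
```

>>> jog_arm --plan '[[[0,0.009,0,0,0,0,0.5],[0,0,0,0,0,0,0.5],[0,0,0,0,0,0,0.5]]]'

```text
time_s: 19.83
tcp_pos: [0.4371, 0.1048, 0.1465]
orientation: [3.141, 0.0, 1.572]
force: [0.4, -0.9, 0.0]
gripper_width: 0.0427
grip_force: 0.0
```

```bash
python3 - <<'E'
from h import *
s=manip.state();print(s['tcp_pos'],s['time_s'],s['qpos'])
o=[]
for c in('scene','wrist'):
    cal=manip.calibration(c);snap(c,'w5.png' if c=='wrist' else 's5.png')
    u=np.array(proj(cal,(.4366,.1048,.027)))
    rs=manip.masks_of(c,'red_pot')
    r=min(rs,key=lambda r:np.hypot(r['bbox'][0]+r['bbox'][2]/2-u[0],r['bbox'][1]+r['bbox'][3]/2-u[1]))
    print(c,u,r['bbox'],r['p']); o.append((cal,r['pixels'].astype(bool)))
print(fit('red_pot',o,.4366,.1048),fit('red_pot',o[1:],.4366,.1048))
E
```

```text
[0.43714721 0.10484311 0.14649476] 19.8333 [-0.42819212  0.16492298  0.05398446  2.18086795 -0.01194796  0.79568092
 -0.36568068]
scene [283.98190509 262.6616438 ] [281.5, 249.2, 8.9, 25.8] 0.89
wrist [280.51528194 202.57639527] [260.6, 178.8, 40.5, 57.5] 0.74
(array([0.43562829, 0.10383031, 0.98948311, 0.        ]), np.float64(0.11834086468779692)) (array([0.43482313, 0.10196638, 0.93862087, 0.        ]), np.float64(0.027171081633470928))
```

View pics/w5.png

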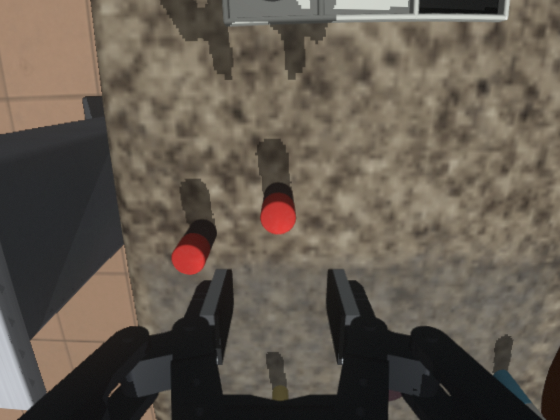

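>>> jog_arm --plan '[[[-0.0015,-0.001,-0.02,0,0,0,0.5],[0,0,-0.035,0,0,0,0.5],[0,0,-0.035,0,0,0,0.5],[0,0,-0.025,0,0,0,0.5],[0,0,-0.008,0,0,0,0.5],[0,0,0,0,0,0,0.5],[0,0,0,0,0,0,0.3],[0,0,0,0,0,0,0.1],[0,0,0,0,0,0,0.1],[0,0,0,0,0,0,0.1]]]'

```text
time_s: 20.87
tcp_pos: [0.4363, 0.1042, 0.0242]
orientation: [3.14, -0.001, 1.571]
force: [0.3, -0.1, 5.7]
gripper_width: 0.0249
grip_force: 34.9
```

>>> jog_arm --plan '[[[0,0,0,0,0,0,0.1],[0,0,0.02,0,0,0,0.1],[0,0,0.03,0,0,0,0.1],[0,0,0.035,0,0,0,0.1],[0.01,-0.02,0.02,0,0,0,0.1],[0.02,-0.035,0,0,0,0,0.1],[0.02,-0.035,0,0,0,0,0.1],[0.015,-0.038,0,0,0,0,0.1],[0,-0.04,0,0,0,0,0.1],[0,-0.04,0,0,0,0,0.1]]]'

```text
time_s: 21.7
tcp_pos: [0.501, -0.1058, 0.1287]
orientation: [3.14, 0.0, 1.571]
force: [0.9, 0.4, -0.1]
gripper_width: 0.0244
grip_force: 34.6
```

>>> jog_arm --plan '[[[0.013,-0.035,0,0,0,0,0.1],[0.013,-0.035,0,0,0,0,0.1],[0.014,-0.035,0,0,0,0,0.1],[0.014,-0.035,0,0,0,0,0.1],[0.013,-0.035,0,0,0,0,0.1],[0,0,0,0,0,0,0.1],[0,0,-0.02,0,0,0,0.1],[0,0,-0.035,0,0,0,0.1],[0,0,-0.03,0,0,0,0.1],[0,0,-0.012,0,0,0,0.1]]]'

```text
time_s: 22.53
tcp_pos: [0.5658, -0.278, 0.0279]
orientation: [-3.138, -0.002, 1.571]
force: [-1.1, 0.4, -1.0]
gripper_width: 0.0246
grip_force: 34.6
```

>>> jog_arm --plan '[[[0,0,0,0,0,0,0.1],[0,0,0,0,0,0,0.1],[0,0,0,0,0,0,0.1]]]'

```text
time_s: 22.78
tcp_pos: [0.5685, -0.2795, 0.0329]
orientation: [3.14, 0.001, 1.571]
force: [0.7, -0.1, 0.1]
gripper_width: 0.0244
grip_force: 35.1
```

>>> jog_arm --plan '[[[0,0,-0.003,0,0,0,0.1],[0,0,-0.0015,0,0,0,0.1],[0,0,0,0,0,0,0.1],[0,0,0,0,0,0,0.4],[0,0,0,0,0,0,0.4],[0,0,0,0,0,0,0.4],[0,0,0,0,0,0,0.4],[0,0,0.01,0,0,0,0.4],[0,0,0.03,0,0,0,0.4],[0,0,0.035,0,0,0,0.4]]]'

```text
time_s: 23.62
tcp_pos: [0.5662, -0.2785, 0.1012]
orientation: [-3.138, -0.001, 1.571]
force: [-0.3, -1.0, 1.6]
gripper_width: 0.0346
grip_force: 0.0
```

>>> jog_arm --plan '[[[0,0.02,0.035,0,0,0,0.4],[0,0.035,0.02,0,0,0,0.4],[0,0.04,0.02,0,0,0,0.4],[0,0.04,0.02,0,0,0,0.4],[0,0.04,0,0,0,0,0.4],[0,0.03,0,0,0,0,0.4],[0,0,0,0,0,0,0.4]]]'

```text
time_s: 24.2
tcp_pos: [0.5679, -0.0723, 0.1949]
orientation: [3.14, -0.003, 1.578]
force: [1.4, 1.1, 0.4]
gripper_width: 0.0338
grip_force: 0.0
```

```bash
python3 - <<'E'
from h import *
a=snap('scene');b=snap('side')
cv2.imwrite('pics/f.png',np.hstack([cv2.resize(a[120:370,130:400],(400,370)),cv2.resize(b[140:345,160:410],(400,370))])[:,:,::-1])
print(manip.state()['tcp_pos'],manip.state()['time_s'])
E
```

```text
[ 0.56761312 -0.07806054  0.19461055] 24.3
```

View pics/f.png

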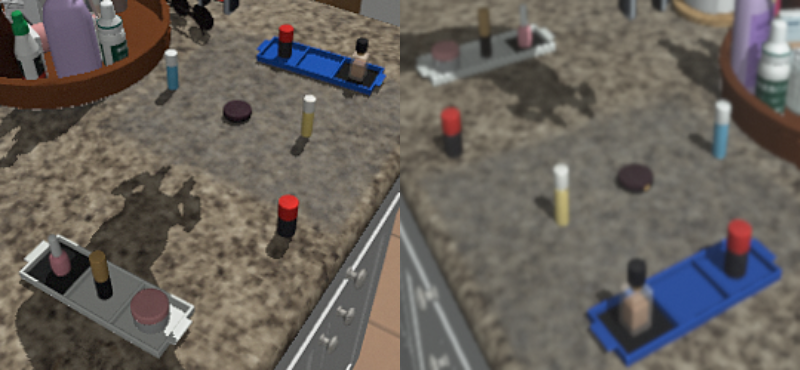

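All five things stand upright in their compartments. The left half shows the polish at (60,258), lipstick at (100,275), tin at (150,308), pot at (286,40) and perfume at (360,60). The four others are untouched. I check the tin's seat and hand in.

```bash
python3 - <<'E'
from h import *
o=[]
for c in('scene','side'):
    snap(c);r=max(manip.masks_of(c,'balm_tin'),key=lambda r:r['p']);print(r['bbox'],r['p']);o.append((manip.calibration(c),r['pixels'].astype(bool)))
shapes['balm_tin']=[cyl(.0215,.003,.034)]
p,e=fit('balm_tin',o,.431,.272);print(p,e)
d=p[:2]-[.4312,.2722];print(d)
if np.abs(d).max()<.008: print(manip.hand_in())
E
```

```text
[218.6, 315.5, 29.2, 26.9] 0.74
[179.0, 162.3, 18.4, 18.8] 0.67
[0.43220828 0.27287912 0.94505965 0.        ] 0.08180504006757511
[0.00100828 0.00067912]
the job is handed in; nothing more can be done
None
```

Both guest kits are made up and handed in after about 24 s of robot time: polish, lipstick and tin are in the white tray, perfume and red-capped pot in the blue tray, with each glass bottle in its tray's black-lined end compartment.

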